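Third hand for fitting two knobs to a drawer front

TASK

Be my third hand while I screw two turned knobs to a drawer front: lower the loose knob gently into the empty spring cup of the fixture, rounded head down, and let go of it only once it stands on the bottom of the cup. Then lay the drawer front between the six guide pins so that it rests flat on both knob stems, and press it down level at its middle with a steady force of about 10 newtons, so that both cups sink roughly half their travel but never bottom out. Finish while holding it pressed like this, for I will drive the screws while you hold; leave the wax tin, the cork block and the glue bottle where they stand.

Things in the scene. Friction and masses are not known exactly. Their poses are not given: they have to be found in the camera images.
- fixture: fixed knob-fitting fixture: plywood foot 124 x 290 x 12 mm, on it a pale wooden block 92 x 244 mm whose top is 64 mm above the desk. Origin at the centre of its underside, y along its long side, z up. Two round white spring cups sit in the block, at y = +70 mm (left, already holds a knob) and y = -70 mm (right, empty)
- fixture_top (a point): centre of the top of the fixture's block, 64 mm up. Six steel guide pins, 10 mm thick with tapered tips, rise 40 mm above it at (in the fixture's frame) x = +-34, y = +-40 mm and x = 0, y = +-112.5 mm; the drawer front fits between them with 2 mm of play on each long side and 2.5 mm at each end
- cup_left_floor (a point): centre of the inner floor of the left white cup (in the fixture's frame x 0, y +70, z 30 mm when up); moves with the cup. Cup: inner diameter 44 mm, 34 mm deep, rim level with the top of the block when up
- cup_right_floor (a point): the same point of the right white cup (in the fixture's frame x 0, y -70, z 30 mm when up), the empty one
- cup_left (a joint): how far the left cup has been pushed down against its spring, in m: 0 = up, 0.014 = bottomed out; the spring pushes up with 2.4 N when up and 0.6 N more for each mm down
- cup_right (a joint): the same for the right cup
- loose_knob: turned dark wooden knob standing on the desk on its rounded head, stem up, 58 mm high, about 60 g; head 40 mm in diameter (widest 15 mm up), straight stem 22 mm in diameter from 36 to 58 mm up. Origin at the centre of its underside (the head's small flat), z along the stem. Standing in an unpressed cup it rises 24 mm above the block's top
- seated_knob: the equal knob that already stands in the left cup, head down, its stem end 88 mm above the desk
- loose_knob_base (a point): centre of the loose knob's stem end, 58 mm above its origin
- seated_knob_base (a point): centre of the seated knob's stem end, 58 mm above its origin
- drawer_front: brown wooden drawer front, 54 x 210 x 16 mm, about 180 g, lying flat on the desk. Origin at the centre of its underside, y along its length, z up; the same when turned half round. Two screw holes at y = +-70 mm
- hole_left (a point): screw hole in the underside of the drawer front at its y = +70 mm
- hole_right (a point): screw hole in the underside of the drawer front at its y = -70 mm
- tin_wax: round wax tin with green lid, 64 mm in diameter, 28 mm high, to be left alone; origin at the centre of its underside
- sanding_block: cork sanding block 49 x 78 x 26 mm, long side y, to be left alone; origin at the centre of its underside
- glue_bottle: white glue bottle with red tip, 50 mm in diameter, 146 mm high, standing at the back, to be left alone; origin at the centre of its underside
There are look-alikes about, which are no part of the job. Leave any red or turquoise look-alike of the seated_knob alone.

How it is judged:
By the outcome, as a careful person would: the job done as asked, in the order asked, and still so for the second after the job is handed in, while the arm keeps its last pose, push and grip.
It also fails if it takes over 54 s, if anything falls off the work surface, if the arm or the gripper's body presses on something with over 40 N, if the wrist force passes 120 N, or if a joint passes its speed limit or range.

ROBOT

A 6-joint arm with a two-finger parallel gripper is mounted at the origin on a cart in front of the work surface, level with it; the furniture and walls round the work are solid. World frame = base frame: x ahead of the robot, y to its left, z up, the work surface at z = 0. Lengths are in m, angles in rad, forces in N, time in s.
With the tool pointing down it reaches from about 0.35 to 0.85 m from the base axis. Payload 8.1 kg.
Tool frame: the origin (TCP) lies on the front face of the gripper's body, between the roots of the fingers; the fingertips stand 84 mm ahead of it and the grasp point (between the pads) lies 65 mm ahead of it; x points along the fingers, y is the direction in which the jaws open and shut, and the axes are right-handed (so a half turn about x gives the same grasp; the last joint's range is limited). The gripper opens to 93 mm and grips with 3 to 60 N. Pads are 15 mm wide; open, the fingers measure 128 mm over their backs; the gripper's body (75 mm by 188 mm) begins 65 mm behind the grasp point.
Start: joints at [-1.194, 0.13, 1.488, -0, 1.523, -0.085], TCP at [0.267, -0.537, 0.303] pointing down, gripper open.
Joint ranges: [-2.96, 2.96], [-0.89, 2.26], [0.02, 2.5], [-1.34, 4.48], [0, 2.73], [-2.66, 2.66]. Speed limits (rad/s): [2.39, 2.39, 2.79, 3.14, 3.14, 3.14].

INTERFACE

Orientations are given as a rotation vector (axis times angle).
In Python, from plant import telemetry, read_camera, camera_params, robot gives the robot as it stands.
- The arm moves only by the tool step_arm, never from a script. Its argument "commands" is a list of rows, each an object with "xyz": the shift along the tool's x, y, z in mm, a list of three; "turn": the turn, a rotation vector about the tool's x, y, z in rad, a list of three; "grip": the finger opening in mm, from 0 to 93. In form: [{"xyz": [dx, dy, dz], "turn": [ax, ay, az], "grip": grip}, ...]. A call has 1 to 12 rows; each row is the pose to reach, as a shift and turn from the pose commanded when the call began, along the tool's axes at that moment; what a row does not reach only later rows make up. A row lasts 1/8 s, in which the tool goes at most 62.5 mm and 10.7 degrees, less where a joint would pass 70% of its speed; a pose out of reach is approached as far as the arm can. A call with a gripper value outside its range is refused whole. The fingers move at their own pace and stop on an object; "force" is the grip in N (left out, the last holds). Time passes only in rows, so rows that repeat a pose let the fingers close. It gives the time, the measured TCP pose, the force and the opening at its end, in the units of the state.
- telemetry.read_state(): the state, without advancing time (a new reading comes with each control period).
- read_camera(name): name is "side" or "top"; returns the picture (420x560x3 uint8, red, green, blue); there is no depth.
- camera_params(name): a dict with "mtx" (3x3 intrinsics, pixels), "rvec" (rotation vector, rad) and "tvec" (3), from world to camera coordinates, as OpenCV has them. Camera axes: x right, y down, z forward; pixel columns grow to the right and rows downward; lengths in m; the calibration is good to about 2 mm. A picture is of the moment at which its call begins. camera_params takes no time and is no camera call.
- robot.close_job(): hands the job in, once; it reports no verdict.
The state is a dict: "t": time; "q": joint angles; "dq": joint speeds; "joint_torque": joint torques, N m; "tool_pos": TCP position; "orientation": TCP orientation; "force": force on the tool from outside, world axes, zero at the start; "wrist_torque": the same for the moment, N m; "opening": finger opening in m.
Only numpy, scipy, OpenCV 4.12 (cv2) and the standard library are available. Lean on these libraries where they do the work, as an engineer would, in place of code of your own. Each camera call takes 0.05 s, during which the arm holds its last target. There are 200 camera calls.

## Working session

There is one attempt and no reset: what is moved stays moved. The work goes in short steps, Python scripts to look and compute and a tool call to move; the robot and the scene stay as the last step left them, time stands still between calls to the robot, and variables do not carry over. Pictures are saved under pics/ and viewed, about 8 in all and at most 12, crops included, and the job is handed in when it is done.

Besides the shell and the picture viewer there is one more tool, called after ">>>" as name(argument=value, ...), one argument or row to a line, values as JSON. step_arm: Moves the arm, as the interface text tells. Its arguments: {"type":"object","properties":{"commands":{"type":"array"},"force":{"type":"number"}},"required":["commands"]}

```bash
mkdir -p pics; ls
python3 - <<'E'
from plant import telemetry, read_camera, camera_params
import cv2,numpy as np
for n in("top","side"):
    im=read_camera(n); cv2.imwrite(f"pics/{n}0.png",im[:,:,::-1])
    p=camera_params(n); R=cv2.Rodrigues(np.array(p["rvec"]))[0]; print(n,p["mtx"],-R.T@np.array(p["tvec"]).ravel(),R)
print(telemetry.read_state())
E
```

```text
pics
top [[420.33027918   0.         273.87699083]
 [  0.         420.33027918 210.81029034]
 [  0.           0.           1.        ]] [ 0.40795914 -0.02661822  1.11553459] [[ 1.18970041e-03 -9.99999287e-01  9.95718715e-05]
 [-9.89556371e-01 -1.19162890e-03 -1.44141488e-01]
 [ 1.44141504e-01  7.29532071e-05 -9.89557083e-01]]
side [[494.01940527   0.         275.71676331]
 [  0.         494.01940527 213.32915108]
 [  0.           0.           1.        ]] [0.3857227 1.162461  0.5103207] [[-0.98845755 -0.15109912  0.01098716]
 [-0.06232461  0.33946741 -0.93855075]
 [ 0.13808441 -0.92840235 -0.34496632]]
{'t': 0.1, 'q': array([-1.19443560e+00,  1.31055136e-01,  1.48920220e+00, -3.67410191e-05,
        1.52303146e+00, -8.53947807e-02]), 'dq': array([ 0.00122491,  0.00048946, -0.00251357, -0.00026618,  0.00047932,
        0.00122231]), 'joint_torque': array([ 1.82370317e-03, -5.61342716e+01, -4.93094873e+01,  7.70314015e-02,
        2.92333681e-02, -1.18564887e-05]), 'tool_pos': array([ 0.26717905, -0.53678619,  0.301793  ]), 'orientation': array([ 1.96500017,  0.46366895, -1.96556989]), 'force': array([ 0.14734584,  0.40828958, -0.20357751]), 'wrist_torque': array([-0.00197643, -0.00909021, -0.00752956]), 'opening': 0.09299689889089299}
```

View pics/top0.png

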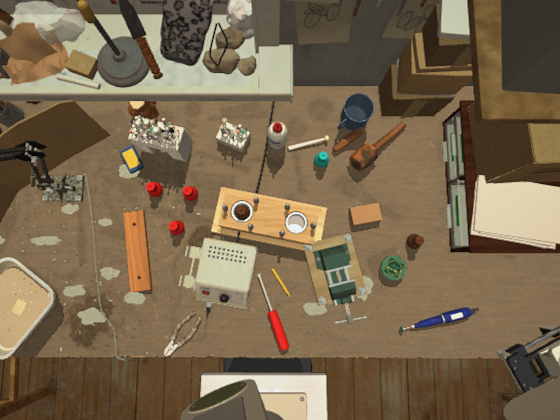

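View pics/side0.png

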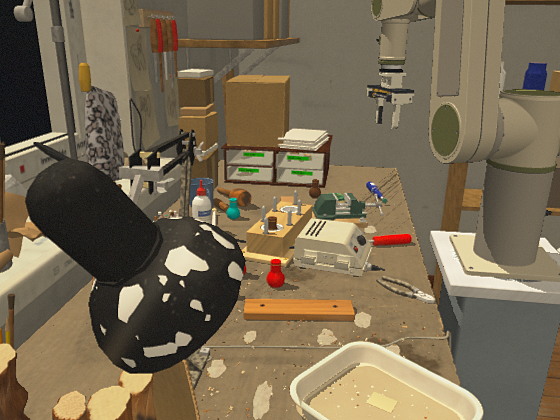

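Candidates for the loose knob: the brown one at top (415,241), side (315,188); the brown thing by the jars at top (140,108); red ones at (154,188), (190,192), (177,227); turquoise at (322,159). Of these (415,241) fits: dark wood and alone on the desk. The seated knob is at (241,211), the empty cup at (297,222), and the drawer front at (138,251). I'll check these in a close crop.

```bash
cat > h.py <<'E'
import cv2,numpy as np
from plant import telemetry, read_camera, camera_params
def cam(n):
    p=camera_params(n); R=cv2.Rodrigues(np.array(p["rvec"]))[0]; return np.array(p["mtx"]),R,np.array(p["tvec"]).ravel()
def ray(n,uv,z):
    K,R,t=cam(n); d=R.T@np.linalg.inv(K)@np.array([uv[0],uv[1],1.]); c=-R.T@t
    return c+d*(z-c[2])/d[2]
def proj(n,P):
    K,R,t=cam(n); q=K@(R@np.array(P,float)+t); return q[:2]/q[2]
E
python3 - <<'E'
from h import *
im=cv2.imread("pics/top0.png"); s=cv2.imread("pics/side0.png")
c=lambda i,x,y,w,h,f:cv2.resize(i[y:y+h,x:x+w],None,fx=f,fy=f,interpolation=cv2.INTER_CUBIC)
A=c(im,205,180,130,75,6)           #780x450 fixture
B=c(im,390,220,50,50,3); C=c(im,120,90,50,50,3); D=c(s,290,165,50,50,3); E=c(im,115,200,50,100,1.5)
out=np.zeros((600,780,3),np.uint8); out[:450]=A
for k,q in enumerate((B,C,D,E)): out[450:450+q.shape[0],k*160:k*160+q.shape[1]]=q
cv2.imwrite("pics/crop1.png",out)
hsv=cv2.cvtColor(im,cv2.COLOR_BGR2HSV)
for (x,y) in((415,241),(413,238),(138,251),(270,222),(297,222),(241,211),(225,195)): print((x,y),hsv[y,x])
E
```

```text
(415, 241) [ 11 149  72]
(413, 238) [ 13 176  58]
(138, 251) [ 14 170 210]
(270, 222) [ 17 138 221]
(297, 222) [ 19  42 194]
(241, 211) [ 11 164  92]
(225, 195) [ 17 134 229]
```

View pics/crop1.png

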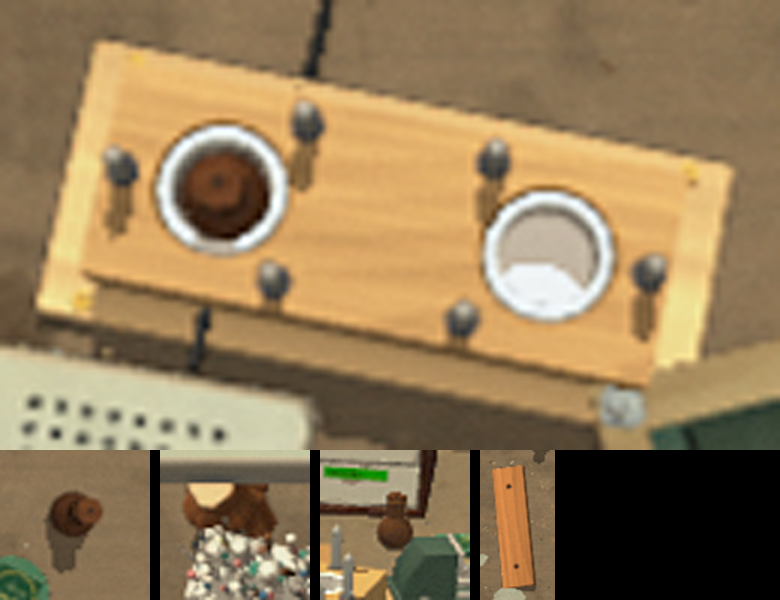

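The crop confirms it: the dark knob at (415,241) stands head down, with its stem top near (420,240). The thing at (140,108) is a jar or bowl. The cup rims are at about (242,211) and (296.5,222.7), and the drawer front has its two holes. Next I measure.

Run:
```python
from h import *
im=cv2.imread("pics/top0.png"); hsv=cv2.cvtColor(im,cv2.COLOR_BGR2HSV)
def big(m,x0,y0,x1,y1):
    z=np.zeros_like(m); z[y0:y1,x0:x1]=m[y0:y1,x0:x1]
    return max(cv2.findContours(z,cv2.RETR_EXTERNAL,cv2.CHAIN_APPROX_NONE)[0],key=cv2.contourArea)
W=cv2.inRange(hsv,(0,0,150),(180,70,255))
P={}
for n,b in(("L",(225,195,260,230)),("R",(280,205,315,242))):
    c=big(W,*b); e=cv2.fitEllipse(c); P[n]=ray("top",np.array(e[0])+0,.064); print(n,e,P[n])
d=P["L"]-P["R"]; print("dist",np.linalg.norm(d),"ctr",(P["L"]+P["R"])/2,"yaw deg (y axis)",np.degrees(np.arctan2(-d[0],d[1])))
# drawer front
M=cv2.inRange(hsv,(8,130,140),(20,255,255)); c=big(M,115,200,160,300)
r=cv2.minAreaRect(c); bx=cv2.boxPoints(r); Q=np.array([ray("top",p,.016) for p in bx]); print("drawer",r,Q.round(4),Q.mean(0))
print([np.linalg.norm(Q[i]-Q[(i+1)%4]).round(4) for i in range(4)])
# knob
M=cv2.inRange(hsv,(0,110,0),(20,255,110)); c=big(M,395,225,435,255); print("knob bb",cv2.boundingRect(c),cv2.contourArea(c))
print("stem guess",ray("top",(420,240),.058))
for n,uv in(("tin",(392,268)),("cork",(365,215)),("glue",(277,135))): print(n,ray("top",uv,.028))
# side view: knob
s=cv2.imread("pics/side0.png"); hs=cv2.cvtColor(s,cv2.COLOR_BGR2HSV)
M=cv2.inRange(hs,(0,110,0),(20,255,130)); c=big(M,303,174,328,202); print("side bb",cv2.boundingRect(c)); 
g=im[228:252,402:430].max(2); print(g)
```

```text
L ((241.58380126953125, 211.19085693359375), (20.47891616821289, 21.304859161376953), 76.58642578125) [0.56005803 0.05508669 0.064     ]
R ((295.9464111328125, 222.26036071777344), (20.79385757446289, 20.97464370727539), 14.165071487426758) [ 0.5320586  -0.08214852  0.064     ]
dist 0.14006238073134158 ctr [ 0.54605832 -0.01353092  0.064     ] yaw deg (y axis) -11.531513399870093
drawer ((135.16403198242188, 250.7224884033203), (80.3507080078125, 22.659374237060547), 84.5596694946289) [[0.565  0.3799 0.016 ]
 [0.5708 0.3205 0.016 ]
 [0.3628 0.2913 0.016 ]
 [0.3572 0.3491 0.016 ]] [0.46394389 0.33520336 0.016     ]
[np.float64(0.0596), np.float64(0.2101), np.float64(0.058), np.float64(0.21)]
knob bb (407, 234, 17, 15) 174.0
stem guess [ 0.48819549 -0.39444013  0.058     ]
tin [ 0.41856119 -0.32956937  0.028     ]
cork [ 0.55560444 -0.26446446  0.028     ]
glue [ 0.77209507 -0.03467916  0.028     ]
side bb (303, 174, 24, 24)
[[141 140 137 139 142 144 142 141 141 137 138 136 137 140 138 135 133 136
  136 138 139 142 132 139 135 135 139 139]
 [142 140 139 141 141 139 143 143 140 140 137 
[... 1945 characters left out ...]
134 136 140 109  81  77  67  47  49  55  55  61  62  64  62  61  55  61
  107 133 135 135 133 132 133 135 136 134]
 [132 134 139 107  81  87  80  74  57  53  51  59  60  62  57  54  58 108
  134 135 136 134 134 135 134 135 136 136]
 [136 138 141 110  83  85  84  86  82  72  58  53  57  55  62  73  78 119
  141 135 136 134 136 134 134 136 136 138]
 [140 138 143 111  83  87  87  88  88  86  83  81  84  79  82  84 116 137
  140 143 139 137 138 137 138 138 138 143]
 [140 141 141 134 102  84  85  88  86  89  89  90  86  88  86  86 130 145
  141 143 141 140 140 139 141 140 138 142]
 [136 136 137 141 109  79  85  86  87  86  85  86  88  86  87 114 140 143
  140 141 140 141 141 140 137 138 138 136]]
```

```bash
cat >> h.py <<'E'
from scipy.spatial.transform import Rotation as Ro
def plan(tip,jaw):
    """tip: fingertip world xyz; jaw: world yaw deg of tool y. prints shift (mm) and turn (rad) in tool axes"""
    s=telemetry.read_state(); R=Ro.from_rotvec(s["orientation"])
    best=None
    for j in(jaw,jaw+180):
        y=np.array([np.cos(np.radians(j)),np.sin(np.radians(j)),0]); x=np.array([0,0,-1.])
        T=Ro.from_matrix(np.c_[x,y,np.cross(x,y)]); t=(R.inv()*T).as_rotvec()
        if best is None or np.linalg.norm(t)<np.linalg.norm(best): best=t
    tcp=np.array(tip)+[0,0,.084]
    print("xyz",(R.inv().apply(tcp-s["tool_pos"])*1000).round(1),"turn",best.round(4),"now",s["tool_pos"].round(4),"t",round(s["t"],2),"q6",s["q"][5].round(2),"F",s["force"].round(2),"open",s["opening"])
E
python3 - <<'E'
from h import *
im=cv2.imread("pics/top0.png"); print(Ro.from_rotvec(telemetry.read_state()["orientation"]).as_matrix().round(3))
g=im.max(2).astype(float); H=[]
for x0,y0 in((134,224),(139,277)):
    w=g[y0-4:y0+5,x0-4:x0+5]; d=np.clip(np.median(w)-w-15,0,None); yy,xx=np.mgrid[y0-4:y0+5,x0-4:x0+5]
    c=((xx*d).sum()/d.sum(),(yy*d).sum()/d.sum()); H.append(ray("top",c,.016)); print(c,H[-1])
d=H[0]-H[1]; print(np.linalg.norm(d),(H[0]+H[1])/2,np.degrees(np.arctan2(d[1],d[0])))
print(proj("top",[.465,.3378,.016]),proj("side",[.489,-.3935,.058]),proj("side",[.489,-.3935,0]))
for a in((419.6,239.5,.058),(413,241,.015)): print(ray("top",a[:2],a[2]))
plan([.489,-.3935,.15],-11.5); plan([.489,-.3935,.04],-11.5)
E
```

```text
[[-0.001  0.446 -0.895]
 [ 0.002 -0.895 -0.446]
 [-1.    -0.002 -0.   ]]
(np.float64(133.83990442054957), np.float64(223.831541218638)) [0.53304916 0.34193252 0.016     ]
(np.float64(138.72782503037666), np.float64(277.11178614823814)) [0.39456658 0.32248651 0.016     ]
0.13984124530453682 [0.46380787 0.33220952 0.016     ] 7.9933289553695595
[134.14034117 249.76803443] [314.88988762 179.64443811] [314.217908   196.50602818]
[ 0.48945368 -0.39349468  0.058     ]
[ 0.48881612 -0.39093713  0.015     ]
xyz [  67.9  -29.3 -262.4] turn [-9.083e-01 -9.000e-04  1.500e-03] now [ 0.2672 -0.5368  0.3018] t 0.1 q6 -0.09 F [ 0.15  0.41 -0.2 ] open 0.09299689889089299
xyz [ 177.9  -29.2 -262.4] turn [-9.083e-01 -9.000e-04  1.500e-03] now [ 0.2672 -0.5368  0.3018] t 0.1 q6 -0.09 F [ 0.15  0.41 -0.2 ] open 0.09299689889089299
```

>>> step_arm(
  commands=[
    {"xyz": [20,-29,-262],"turn": [-0.9083,0,0],"grip": 60},
    {"xyz": [20,-29,-262],"turn": [-0.9083,0,0],"grip": 60},
    {"xyz": [20,-29,-262],"turn": [-0.9083,0,0],"grip": 60},
    {"xyz": [20,-29,-262],"turn": [-0.9083,0,0],"grip": 60},
    {"xyz": [20,-29,-262],"turn": [-0.9083,0,0],"grip": 60},
    {"xyz": [70,-29,-262],"turn": [-0.9083,0,0],"grip": 60},
    {"xyz": [70,-29,-262],"turn": [-0.9083,0,0],"grip": 60},
    {"xyz": [110,-29,-262],"turn": [-0.9083,0,0],"grip": 60},
    {"xyz": [110,-29,-262],"turn": [-0.9083,0,0],"grip": 60},
  ],
  force=15,
)

```text
t: 1.23
tool_pos: [0.4874, -0.3936, 0.1906]
orientation: [1.357, 1.113, -1.358]
force: [0.4, 0.4, 0.7]
opening: 0.06
```

Run:
```python
from h import *
plan([.489,-.393,.040],-11.5)
a=read_camera("top")[:,:,::-1]; b=read_camera("side")[:,:,::-1]
A=cv2.resize(a[170:290,350:480],None,fx=3,fy=3,interpolation=2); B=cv2.resize(b[130:250,255:385],None,fx=3,fy=3,interpolation=2)
cv2.imwrite("pics/c2.png",np.hstack([A,B]))
```

```text
xyz [66.6  1.8 -0.7] turn [-0.0009 -0.0031  0.0049] now [ 0.4874 -0.3936  0.1906] t 1.23 q6 -0.56 F [0.38 0.39 0.69] open 0.05996805916364126
```

View pics/c2.png

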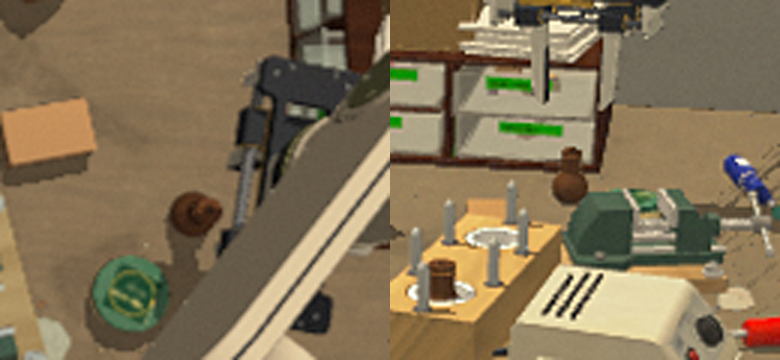

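The open jaws straddle the knob (side crop: fingers at 540 and 605, knob at 570). I'll go down and grip the stem.

>>> step_arm(
  commands=[
    {"xyz": [35,2,-1],"turn": [0,0,0],"grip": 60},
    {"xyz": [66,2,-1],"turn": [0,0,0],"grip": 60},
    {"xyz": [67,2,-1],"turn": [0,0,0],"grip": 60},
    {"xyz": [67,2,-1],"turn": [0,0,0],"grip": 30},
    {"xyz": [67,2,-1],"turn": [0,0,0],"grip": 10},
    {"xyz": [67,2,-1],"turn": [0,0,0],"grip": 10},
    {"xyz": [67,2,-1],"turn": [0,0,0],"grip": 10},
    {"xyz": [67,2,-1],"turn": [0,0,0],"grip": 10},
  ],
  force=15,
)

```text
t: 2.33
tool_pos: [0.4913, -0.394, 0.1262]
orientation: [1.355, 1.107, -1.355]
force: [-0.9, 0.4, 2.8]
opening: 0.0219
```

Run:
```python
from h import *
plan([.532,-.082,.180],-11.5)
```

```text
xyz [-138.   -22.2 -313.8] turn [ 0.      0.0003 -0.0004] now [ 0.4913 -0.394   0.1262] t 2.33 q6 -0.56 F [-0.94  0.44  2.82] open 0.02193083397958359
```

>>> step_arm(
  commands=[
    {"xyz": [-50,0,0],"turn": [0,0,0],"grip": 10},
    {"xyz": [-105,0,0],"turn": [0,0,0],"grip": 10},
    {"xyz": [-138,-5,-50],"turn": [0,0,0],"grip": 10},
    {"xyz": [-138,-9,-110],"turn": [0,0,0],"grip": 10},
    {"xyz": [-138,-13,-170],"turn": [0,0,0],"grip": 10},
    {"xyz": [-138,-17,-230],"turn": [0,0,0],"grip": 10},
    {"xyz": [-138,-20,-280],"turn": [0,0,0],"grip": 10},
    {"xyz": [-138,-22,-314],"turn": [0,0,0],"grip": 10},
    {"xyz": [-138,-22,-314],"turn": [0,0,0],"grip": 10},
    {"xyz": [-138,-22,-314],"turn": [0,0,0],"grip": 10},
  ],
)

```text
t: 3.58
tool_pos: [0.5321, -0.0821, 0.2636]
orientation: [1.355, 1.108, -1.356]
force: [-0.4, -0.3, -0.5]
opening: 0.0219
```

Run:
```python
from h import *
plan([.532,-.082,.110],-11.5)
a=read_camera("top")[:,:,::-1]; b=read_camera("side")[:,:,::-1]
cv2.imwrite("pics/t3.png",a);cv2.imwrite("pics/s3.png",b)
A=cv2.resize(a[160:290,210:340],None,fx=3,fy=3,interpolation=2); B=cv2.resize(b[130:260,220:350],None,fx=3,fy=3,interpolation=2)
cv2.imwrite("pics/c3.png",np.hstack([A,B]))
print(proj("side",[.532,-.082,.138]),proj("side",[.532,-.082,.196]),proj("side",[.532,-.082,.064]))
```

```text
xyz [69.6 -0.1 -0.1] turn [0.0004 0.0004 0.0002] now [ 0.5321 -0.0821  0.2636] t 3.58 q6 -0.05 F [-0.41 -0.26 -0.55] open 0.021873526411109945
[290.62728431 182.2146685 ] [291.10481703 160.78539737] [290.03888548 208.61905424]
```

View pics/c3.png

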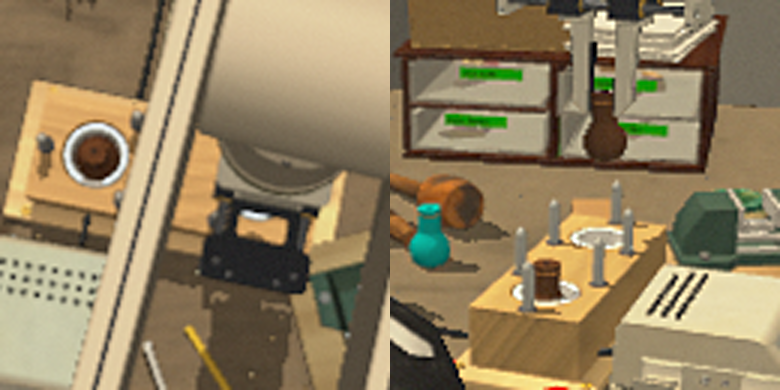

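The knob hangs straight over the right cup. Its side column (about 291.7) against the cup's (about 289.3) needs an exact check, by masks.

Run:
```python
from h import *
b=cv2.imread("pics/s3.png"); h=cv2.cvtColor(b,cv2.COLOR_BGR2HSV)
sub=lambda m,x0,y0,x1,y1:(lambda z:(z.__setitem__((slice(y0,y1),slice(x0,x1)),m[y0:y1,x0:x1]),z)[1])(np.zeros_like(m))
K=sub(cv2.inRange(h,(0,90,0),(20,255,110)),280,155,303,186)
for y in range(158,185): 
    x=np.flatnonzero(K[y]); print(y,x.min() if len(x) else None,x.max() if len(x) else None,len(x),end=" | ")
print()
W=sub(cv2.inRange(h,(0,0,170),(180,70,255)),275,200,308,216)
for y in range(201,216):
    x=np.flatnonzero(W[y]); print(y,x.min() if len(x) else None,x.max() if len(x) else None,end=" | ")
print([proj("side",[.5321+dx,-.0821+dy,.064]).round(1) for dx,dy in((-.024,0),(.024,0),(0,.024),(0,-.024))])
print([proj("side",[.532+dx,-.082,.153]).round(1) for dx in(-.02,.02)])
for Y in(205,207,208): print(h[Y,270:312,2], h[Y,270:312,1])
```

```text
158 None None 0 | 159 None None 0 | 160 None None 0 | 161 287 294 8 | 162 287 293 7 | 163 287 293 7 | 164 287 294 4 | 165 287 293 7 | 166 287 293 7 | 167 287 293 7 | 168 288 293 6 | 169 288 295 8 | 170 288 295 8 | 171 287 295 9 | 172 287 296 10 | 173 286 297 12 | 174 286 297 12 | 175 285 298 14 | 176 285 298 14 | 177 285 298 14 | 178 285 298 14 | 179 285 298 14 | 180 286 297 12 | 181 286 296 11 | 182 281 296 13 | 183 280 301 17 | 184 280 302 23 | 
201 299 299 | 202 None None | 203 None None | 204 None None | 205 None None | 206 284 294 | 207 281 297 | 208 281 296 | 209 280 296 | 210 281 296 | 211 282 297 | 212 286 295 | 213 None None | 214 None None | 215 None None | [array([298.9, 209.1]), array([281.2, 208.1]), array([288.9, 211.6]), array([291.1, 205.7])]
[array([298.3, 177.1]), array([283.2, 176.3])]
[149 147 144 135 126 122 177 247 241 237 238 239 238 234 235 234 233 232
 230 227 226 230 235 242 225 218 215 179 135 127 118 150 153 148 150 153
 236 241 240 242 233 225] [104 104  96  45  36  29 105 144 142 142 140 143 147 149 137 137 115 122
 126 126 124 125 123 121 129 142 157 108  51  36  26 134 153 145 144 145
 148 148 148 146 143 150]
[144 141 148 133 125 119 158 238 240 238 217 214 212 233 233 188 171 178
 178 179 176 173 174 161 209 230 255 217 135 127 110 234 238 237 235 236
 237 238 242 247 175 117] [ 99 110  96  46  33  28 108 143 145 145 155  69  51  23  23  42  46  44
  42  44  45  46  45  44  31  19   0  28  42  36  16 145 147 144 143 143
 141 140 139 141 149 155]
[140 156 192 143 122 121 164 242 244 216 186 255 239 161 158 172 184 185
 187 188 184 181 184 173 183 193 194 164 125 125 109 232 238 236 236 238
 240 238 242 202 131 122] [100 108 121  61  31  23 112 150 143 161  88   1  21  46  48  47  43  47
  45  47  47  44  47  47  46  52  49  44  43  35   9 149 149 139 137 143
 141 148 145 144 140 146]
```

>>> step_arm(
  commands=[
    {"xyz": [35,0,0],"turn": [0,0,0],"grip": 10},
    {"xyz": [68,0,0],"turn": [0,0,0],"grip": 10},
    {"xyz": [68,0,0],"turn": [0,0,0],"grip": 10},
    {"xyz": [68,0,0],"turn": [0,0,0],"grip": 10},
  ],
)

```text
t: 4.18
tool_pos: [0.5326, -0.0826, 0.197]
orientation: [1.357, 1.106, -1.355]
force: [-0.1, -0.3, 0.2]
opening: 0.0216
```

Run:
```python
from h import *
plan([.532,-.082,.072],-11.5)
b=read_camera("side")[:,:,::-1].copy(); cv2.imwrite("pics/s4.png",b)
cv2.imwrite("pics/c4.png",cv2.resize(b[165:235,255:325],None,fx=8,fy=8,interpolation=0))
g=b.max(2)
for y in range(196,214): print(y,g[y,274:306])
```

```text
xyz [41.  -0.8 -0.4] turn [-0.001   0.0001 -0.0011] now [ 0.5326 -0.0826  0.197 ] t 4.17 q6 -0.05 F [-0.12 -0.26  0.17] open 0.021637949477336264
196 [181 162 158 157 155 155 164 193 197 201 198  95  49  67  73  77  78  80
  84  81  79  78  91 155 160 158 155 156 152 154 154 154]
197 [212 169 151 157 158 152 174 224 229 235 157  72  59  70  81  77  77  82
  84  82  79  83  71 143 160 157 154 153 155 155 154 155]
198 [162 139 120 149 155 152 147 216 227 202  92  49  65  72  78  77  80  79
  84  80  81  81  73  97 150 156 152 154 152 155 155 158]
199 [129 125 130 150 152 148 133 218 229 172  77  54  65  69  82  76  77  82
  85  83  83  83  77  57 150 161 149 148 155 152 157 154]
200 [129 128 130 149 152 143 137 223 233 142  60  60  68  72  74  76  76  80
  82  79  80  81  70  59 193 213 154 148 154 153 155 158]
201 [127 131 129 149 147 149 213 237 243 156  64  58  62  71  76  76  74  76
  81  80  76  80  74  83 170 175 139 147 152 155 155 151]
202 [128 126 126 143 151 213 245 246 252 201  97  55  66  66  70  73  74  75
  76  79  75  75  65  97 130 135 124 141 152 150 154 150]
203 [128 
[... 775 characters left out ...]
 122 135 148 147 148 146]
209 [124 123 156 240 247 217 225 255 212 157 166 176 185 186 184 212 174 183
 179 191 198 170 145 135 127 127 121 134 144 147 147 148]
210 [117 114  67 115 235 244 191 255 255 205 191 185 187 183 210 200 152 171
 175 187 195 205 159 138 124 128 121 142 146 145 145 145]
211 [108 121 108 137 155 155 149 132 211 183 255 227 222 192 163 163 133 130
 180 169 189 184 173 157 126 128 126 142 146 142 145 148]
212 [224 246 252 250 244 242 244 178 151 149 214 216 240 223 144 124 123 142
 231 211 203 194 169 137 120 130 165 146 144 142 141 132]
213 [238 239 238 236 233 232 236 241 242 241 234 231 235 208 141 125 122 159
 231 235 236 247 186 122 112 122  96 104 136 143 136 122]
```

View pics/c4.png

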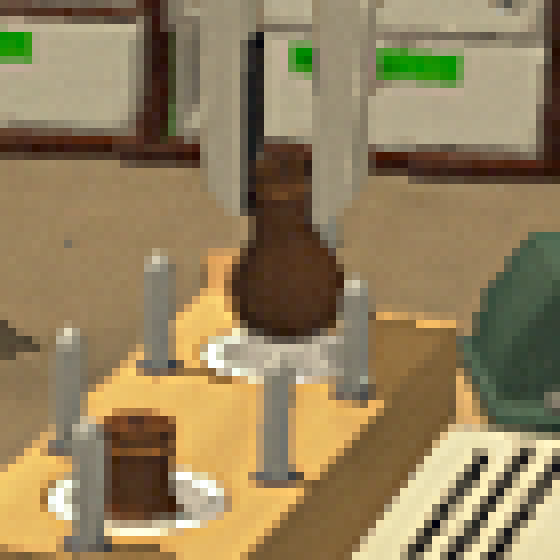

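Run:
```python
from h import *
b=cv2.imread("pics/s4.png"); h=cv2.cvtColor(b,cv2.COLOR_BGR2HSV)
for R in(.025,.026,.027):
  for c in((.56006,.05509),(.53206,-.08215)):
    a=np.linspace(0,2*np.pi,73); q=np.array([proj("side",[c[0]+R*np.cos(t),c[1]+R*np.sin(t),.064]) for t in a])
    print(R,q.min(0).round(2),q.max(0).round(2))
print("knob pred",proj("side",[.5326,-.0826,.084]))
for y in(224,225,226,227,228): print(y,h[y,256:290,1])
for c in(280,285,290): print(c,h[200:216,c,1])
for c in(270,274,278): print(c,h[212:236,c,1],h[212:236,c,2])
```

```text
0.025 [261.42 222.76] [281.89 230.35]
0.025 [280.74 205.53] [299.32 211.78]
0.026 [261.01 222.62] [282.3  230.51]
0.026 [280.37 205.41] [299.69 211.91]
0.027 [260.6  222.47] [282.71 230.66]
0.027 [280.   205.29] [300.06 212.04]
knob pred [290.00110243 201.49892196]
224 [142 141 143 143 145 160 140  94  50  37  38  30  90 174 150 143 144 128
 166 198  47   0   4  58  73 124 157 148 144 145 113   8  10  24]
225 [139 140 142 145 155 135  41  14  33  44  41  36  86 173 152 149 156 138
 169 185  72  47  47   9   2  18 107 152 147 143 147 118  89  86]
226 [140 143 145 145 168  44   0  37  46  39  37  43  97 156 160 159 150 157
 201 165  76  46  45  51  35   1  32 133 153 144 147 143 149 151]
227 [142 144 143 145 172   7   0  42  47  41  33  32 106 181 165 164 154 136
 148 195 229  45  48  45  49  44  29 117 152 144 144 146 145 145]
228 [146 145 145 145 168  21   2  21  42  41  42  36 129 196 161 178 162 169
 178 178 237  97  47  47  43  37  37 107 149 143 143 143 146 139]
280 [125 141 145 141 144 141 146 156  87  39 128 163 147 145 142 142]
285 [136 149 162 154 166 103  66  40  45  48  43  30 122 155 146 146]
290 [164 145 134 164 133 176 210  59  44  45  45  38  35  25  19  27]
270 [143 140 138 143 161 174 176 174 136 175 139 143 150 152 160 165 161 162
  78  31 166 143 143 146] [243 238 238 240 179 120 129  91  73 115  66  73  75  72  70  71  81 104
 176 255 235 128 148 215]
274 [148 140 142 146 152 189 181 172 170 183 140 158 166 169 201 148 178 107
  59  33 161 147 145 149] [224 238 235 237 205 109 117  86  84 149  62  71  69  68  66  69  66  95
 204 253 225 111 155 246]
278 [142 142 142 144 143 142 143 143 141 147 155 108   4  47  45  48  47  47
   8 153 149 143 141 140] [244 233 232 232 233 236 238 237 237 237 232 232 255 199 199 206 184 153
 255 230 233 232 233 236]
```

In side pixels the cups match the top estimate, and the knob is within about 1 mm of the cup axis. I'll lower it into the cup and watch the force.

>>> step_arm(
  commands=[
    {"xyz": [5,0,-0.5],"turn": [0,0,0],"grip": 10},
    {"xyz": [12,0,-0.5],"turn": [0,0,0],"grip": 10},
    {"xyz": [18,0,-0.5],"turn": [0,0,0],"grip": 10},
    {"xyz": [24,0,-0.5],"turn": [0,0,0],"grip": 10},
    {"xyz": [24,0,-0.5],"turn": [0,0,0],"grip": 10},
  ],
)

```text
t: 4.85
tool_pos: [0.5321, -0.0812, 0.1711]
orientation: [1.355, 1.108, -1.356]
force: [0.5, -0.2, -1.3]
opening: 0.0213
```

>>> step_arm(
  commands=[
    {"xyz": [5,0,0],"turn": [0,0,0],"grip": 10},
    {"xyz": [9,0,0],"turn": [0,0,0],"grip": 10},
    {"xyz": [12,0,0],"turn": [0,0,0],"grip": 10},
    {"xyz": [14,0,0],"turn": [0,0,0],"grip": 10},
    {"xyz": [14,0,0],"turn": [0,0,0],"grip": 10},
    {"xyz": [14,0,0],"turn": [0,0,0],"grip": 10},
  ],
)

```text
t: 5.6
tool_pos: [0.5323, -0.0813, 0.1578]
orientation: [1.355, 1.108, -1.356]
force: [0.6, -0.4, -0.6]
opening: 0.0216
```

>>> step_arm(
  commands=[
    {"xyz": [0.7,0,0],"turn": [0,0,0],"grip": 10},
    {"xyz": [1.2,0,0],"turn": [0,0,0],"grip": 10},
    {"xyz": [1.5,0,0],"turn": [0,0,0],"grip": 10},
    {"xyz": [1.5,0,0],"turn": [0,0,0],"grip": 10},
  ],
)

```text
t: 6.1
tool_pos: [0.5323, -0.0813, 0.1562]
orientation: [1.356, 1.108, -1.356]
force: [0.2, -0.4, 0.2]
opening: 0.0214
```

>>> step_arm(
  commands=[
    {"xyz": [0.7,0,0],"turn": [0,0,0],"grip": 10},
    {"xyz": [1.0,0,0],"turn": [0,0,0],"grip": 10},
    {"xyz": [1.0,0,0],"turn": [0,0,0],"grip": 10},
  ],
)

```text
t: 6.48
tool_pos: [0.5324, -0.0813, 0.1554]
orientation: [1.356, 1.107, -1.355]
force: [-1.1, 0.4, 2.2]
opening: 0.0219
```

Contact: the force rose from -0.6 to +2.2 N at floor height. Now I release, opening only a little, and rise.

>>> step_arm(
  commands=[
    {"xyz": [0,0,0],"turn": [0,0,0],"grip": 24},
    {"xyz": [0,0,0],"turn": [0,0,0],"grip": 30},
    {"xyz": [0,0,0],"turn": [0,0,0],"grip": 34},
    {"xyz": [-15,0,0],"turn": [0,0,0],"grip": 34},
    {"xyz": [-40,0,0],"turn": [0,0,0],"grip": 34},
    {"xyz": [-100,0,0],"turn": [0,0,0],"grip": 34},
    {"xyz": [-155,0,0],"turn": [0,0,0],"grip": 80},
    {"xyz": [-170,0,0],"turn": [0,0,0],"grip": 80},
  ],
)

```text
t: 7.48
tool_pos: [0.5338, -0.0816, 0.3316]
orientation: [1.359, 1.1, -1.349]
force: [1.3, -0.3, -0.6]
opening: 0.0494
```

Run:
```python
from h import *
plan([.464,.332,.22],98)
b=read_camera("side")[:,:,::-1].copy(); cv2.imwrite("pics/c5.png",cv2.resize(b[165:245,245:325],None,fx=6,fy=6,interpolation=2))
print(proj("side",[.5321,-.0821,.088]))
```

```text
xyz [  26.1 -151.1 -391.4] turn [ 1.2305 -0.005  -0.0078] now [ 0.5338 -0.0816  0.3316] t 7.47 q6 -0.05 F [ 1.32 -0.35 -0.59] open 0.04937208981205154
[290.19474847 200.1533041 ]
```

View pics/c5.png

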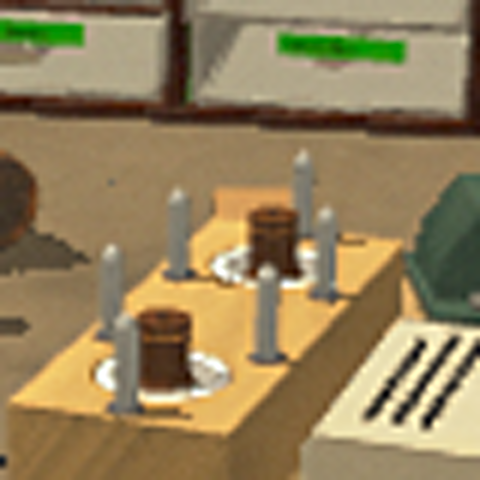

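The new knob stands upright in the right cup (stem top at about (290,200.5), where 88 mm height predicts it). Now for the drawer front.

>>> step_arm(
  commands=[
    {"xyz": [26,-22,-56],"turn": [0.176,0,0],"grip": 85},
    {"xyz": [26,-43,-112],"turn": [0.352,0,0],"grip": 85},
    {"xyz": [26,-65,-168],"turn": [0.528,0,0],"grip": 85},
    {"xyz": [26,-86,-224],"turn": [0.704,0,0],"grip": 85},
    {"xyz": [26,-108,-280],"turn": [0.88,0,0],"grip": 85},
    {"xyz": [26,-130,-336],"turn": [1.056,0,0],"grip": 85},
    {"xyz": [26,-151,-391],"turn": [1.2305,0,0],"grip": 85},
    {"xyz": [100,-151,-391],"turn": [1.2305,0,0],"grip": 85},
    {"xyz": [150,-151,-391],"turn": [1.2305,0,0],"grip": 85},
    {"xyz": [190,-151,-391],"turn": [1.2305,0,0],"grip": 85},
    {"xyz": [190,-151,-391],"turn": [1.2305,0,0],"grip": 85},
  ],
)

```text
t: 8.9
tool_pos: [0.4587, 0.33, 0.1298]
orientation: [2.136, 0.145, -2.157]
force: [-0.1, 0.3, -0.0]
opening: 0.0849
```

Run:
```python
from h import *
plan([.464,.332,.003],98)
b=read_camera("side")[:,:,::-1].copy();a=read_camera("top")[:,:,::-1]; cv2.imwrite("pics/c6.png",np.hstack([cv2.resize(b[210:340,220:370],None,fx=3,fy=3,interpolation=2),cv2.resize(a[190:320,60:170],None,fx=3,fy=3,interpolation=2)]))
```

```text
xyz [42.7 -1.4 -6. ] turn [ 0.0003  0.0099 -0.0041] now [0.4587 0.33   0.1298] t 8.9 q6 1.96 F [-0.09  0.3  -0.04] open 0.08488013593265901
```

View pics/c6.png

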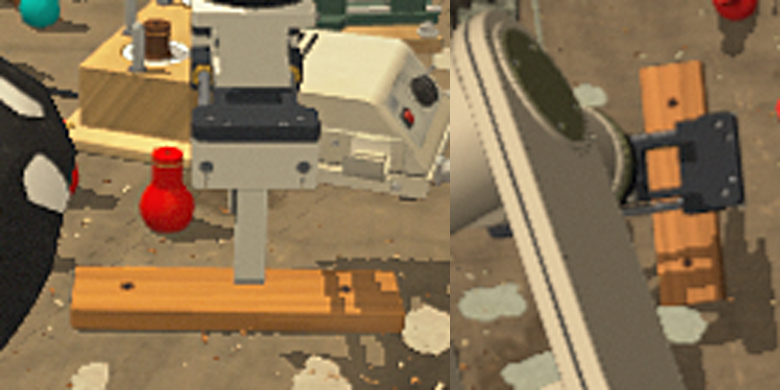

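Jaws straddle the plank midway between its holes and clear of the red knob. I'll go down and grip.

>>> step_arm(
  commands=[
    {"xyz": [20,-1.4,-6],"turn": [0,0.01,-0.004],"grip": 85},
    {"xyz": [36,-1.4,-6],"turn": [0,0.01,-0.004],"grip": 85},
    {"xyz": [42,-1.4,-6],"turn": [0,0.01,-0.004],"grip": 85},
    {"xyz": [42,-1.4,-6],"turn": [0,0.01,-0.004],"grip": 85},
    {"xyz": [42,-1.4,-6],"turn": [0,0.01,-0.004],"grip": 60},
    {"xyz": [42,-1.4,-6],"turn": [0,0.01,-0.004],"grip": 45},
    {"xyz": [42,-1.4,-6],"turn": [0,0.01,-0.004],"grip": 45},
    {"xyz": [42,-1.4,-6],"turn": [0,0.01,-0.004],"grip": 45},
  ],
  force=30,
)

```text
t: 10.0
tool_pos: [0.4681, 0.3341, 0.0935]
orientation: [2.162, 0.155, -2.14]
force: [-0.4, -0.6, 2.4]
opening: 0.0537
```

Run:
```python
from h import *
plan([.464,.332,.003],98);plan([.464,.332,.2],98)
```

```text
xyz [6.5 1.6 4.5] turn [ 0.     -0.0103  0.0039] now [0.4681 0.3341 0.0935] t 10.0 q6 1.96 F [-0.45 -0.63  2.39] open 0.05369729066095434
xyz [-190.5    0.8    2.4] turn [ 0.     -0.0103  0.0039] now [0.4681 0.3341 0.0935] t 10.0 q6 1.96 F [-0.45 -0.63  2.39] open 0.05369729066095434
```

The pose before the descent hadn't settled, so the grasp is shallow, 4.5 mm off centre and tilted 0.6°. I'll open, correct and regrip.

>>> step_arm(
  commands=[
    {"xyz": [0,0,0],"turn": [0,0,0],"grip": 80},
    {"xyz": [0,0,0],"turn": [0,0,0],"grip": 80},
    {"xyz": [0,1.6,4.5],"turn": [0,-0.0103,0.0039],"grip": 80},
    {"xyz": [5,1.6,4.5],"turn": [0,-0.0103,0.0039],"grip": 80},
    {"xyz": [6.5,1.6,4.5],"turn": [0,-0.0103,0.0039],"grip": 80},
    {"xyz": [6.5,1.6,4.5],"turn": [0,-0.0103,0.0039],"grip": 80},
  ],
)

```text
t: 10.75
tool_pos: [0.4637, 0.3319, 0.0863]
orientation: [2.148, 0.15, -2.15]
force: [-0.9, -0.3, 0.1]
opening: 0.0801
```

>>> step_arm(
  commands=[
    {"xyz": [0,0,0],"turn": [0,0,0],"grip": 60},
    {"xyz": [0,0,0],"turn": [0,0,0],"grip": 45},
    {"xyz": [0,0,0],"turn": [0,0,0],"grip": 45},
    {"xyz": [0,0,0],"turn": [0,0,0],"grip": 45},
    {"xyz": [0,0,0],"turn": [0,0,0],"grip": 45},
  ],
  force=30,
)

```text
t: 11.38
tool_pos: [0.4639, 0.3321, 0.0868]
orientation: [2.149, 0.151, -2.149]
force: [0.6, 0.7, 0.3]
opening: 0.0537
```

Run:
```python
from h import *
plan([.464,.332,.003],98)
```

```text
xyz [-0.2  0.1 -0.1] turn [-0.      0.0001  0.0003] now [0.4639 0.3321 0.0868] t 11.38 q6 1.96 F [0.56 0.67 0.25] open 0.053681333455858876
```

>>> step_arm(
  commands=[
    {"xyz": [-20,0,0],"turn": [0,0,0],"grip": 45},
    {"xyz": [-70,0,0],"turn": [0,0,0],"grip": 45},
    {"xyz": [-130,0,0],"turn": [0,0,0],"grip": 45},
    {"xyz": [-180,0,0],"turn": [0,0,0],"grip": 45},
    {"xyz": [-195,0,0],"turn": [0,0,0],"grip": 45},
    {"xyz": [-195,0,0],"turn": [0,0,0],"grip": 45},
    {"xyz": [-195,0,0],"turn": [0,0,0],"grip": 45},
  ],
)

```text
t: 12.25
tool_pos: [0.463, 0.3314, 0.2791]
orientation: [2.144, 0.148, -2.152]
force: [0.4, -0.3, -1.8]
opening: 0.0537
```

Run:
```python
from h import *
plan([.5461,-.0135,.2],-11.53)
```

```text
xyz [ -4.5 353.1 -34.3] turn [-1.23    0.0043  0.0013] now [0.463  0.3314 0.2791] t 12.25 q6 1.96 F [ 0.38 -0.25 -1.83] open 0.05373963533703396
```

>>> step_arm(
  commands=[
    {"xyz": [-5,44,-4],"turn": [-0.15,0,0],"grip": 45},
    {"xyz": [-5,88,-8],"turn": [-0.31,0,0],"grip": 45},
    {"xyz": [-5,132,-13],"turn": [-0.46,0,0],"grip": 45},
    {"xyz": [-5,176,-17],"turn": [-0.62,0,0],"grip": 45},
    {"xyz": [-5,220,-21],"turn": [-0.77,0,0],"grip": 45},
    {"xyz": [-5,264,-26],"turn": [-0.92,0,0],"grip": 45},
    {"xyz": [-5,308,-30],"turn": [-1.07,0,0],"grip": 45},
    {"xyz": [-5,340,-33],"turn": [-1.18,0,0],"grip": 45},
    {"xyz": [-5,353,-34],"turn": [-1.23,0,0],"grip": 45},
    {"xyz": [-5,353,-34],"turn": [-1.23,0,0],"grip": 45},
    {"xyz": [-5,353,-34],"turn": [-1.23,0,0],"grip": 45},
    {"xyz": [-5,353,-34],"turn": [-1.23,0,0],"grip": 45},
  ],
)

```text
t: 13.75
tool_pos: [0.5464, -0.012, 0.2861]
orientation: [1.355, 1.109, -1.356]
force: [0.1, 0.1, -2.0]
opening: 0.0539
```

Run:
```python
from h import *
plan([.5461,-.0135,.118],-11.53)
b=read_camera("side")[:,:,::-1].copy();a=read_camera("top")[:,:,::-1]; cv2.imwrite("pics/s7.png",b); cv2.imwrite("pics/t7.png",a); cv2.imwrite("pics/c7.png",np.hstack([cv2.resize(b[120:260,220:350],None,fx=3,fy=3,interpolation=2),cv2.resize(a[150:290,205:335],None,fx=3,fy=3,interpolation=2)]))
```

```text
xyz [84.1  0.1  1.5] turn [ 0.0004 -0.0001  0.0013] now [ 0.5464 -0.012   0.2861] t 13.75 q6 0.08 F [ 0.14  0.07 -2.03] open 0.05392383704031029
```

View pics/c7.png

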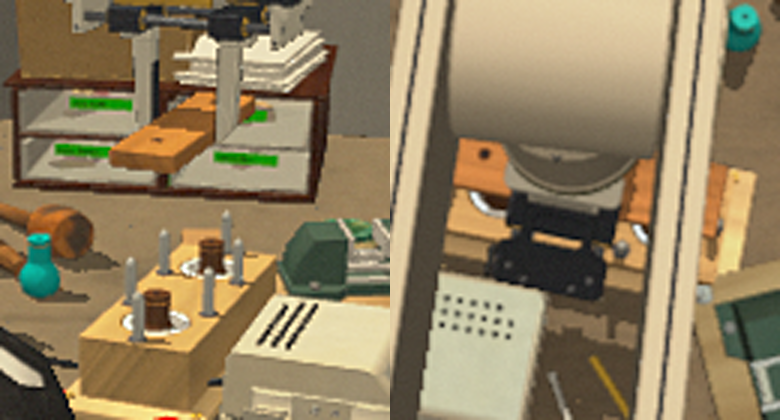

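Level and aligned by eye. I'll compare the predicted pin tips and plank corners with the side picture to find the remaining offset.

Run:
```python
from h import *
from scipy.optimize import least_squares
def fr(c,yaw,p): a=np.radians(yaw); return [c[0]+np.cos(a)*p[0]-np.sin(a)*p[1],c[1]+np.sin(a)*p[0]+np.cos(a)*p[1],p[2]]
b=cv2.imread("pics/s7.png"); h=cv2.cvtColor(b,cv2.COLOR_BGR2HSV)
pins=[(0,.1125,.104),(.034,.04,.104),(-.034,.04,.104),(.034,-.04,.104),(-.034,-.04,.104),(0,-.1125,.104)]
for p in pins: print(p,proj("side",fr((.5461,-.0135),-11.53,p)).round(1))
print([proj("side",fr((.5464,-.012),-11.5,(x,.105,z))).round(1) for z in(.199,.215) for x in(.027,-.027)])
M=cv2.inRange(h,(8,120,100),(20,255,255)); M[:,:245]=0;M[:145]=0;M[180:]=0;M[:,310:]=0
for y in range(146,180): 
    x=np.flatnonzero(M[y]); print(y,(x.min(),x.max(),len(x)) if len(x) else None,end=" ")
G=((h[:,:,1]<60)*255).astype(np.uint8)
print()
for x0,y0 in((267,218),(263,207),(289,210),(275,197),(299,200),(295,191)):
    # pin column centre a bit below the tip
    r=[]
    for y in range(y0+4,y0+11):
        x=np.flatnonzero(G[y,x0-5:x0+6]); r.append((x.mean()+x0-5) if len(x) else np.nan)
    print((x0,y0),np.nanmedian(r).round(2))
for p in pins: print(proj("side",fr((.5461,-.0135),-11.53,(p[0],p[1],.087)))[0].round(2),end=" ")
```

```text
(0, 0.1125, 0.104) [265.4 216.8]
(0.034, 0.04, 0.104) [263.3 205.5]
(-0.034, 0.04, 0.104) [289.1 209. ]
(0.034, -0.04, 0.104) [274.4 196.2]
(-0.034, -0.04, 0.104) [299.1 199.3]
(0, -0.1125, 0.104) [295.3 190. ]
[array([255.6, 175.8]), array([277.6, 178.3]), array([255.5, 169. ]), array([277.7, 171.4])]
146 (np.int64(246), np.int64(277), 21) 147 (np.int64(275), np.int64(276), 2) 148 None 149 (np.int64(245), np.int64(245), 1) 150 (np.int64(245), np.int64(290), 11) 151 (np.int64(285), np.int64(301), 9) 152 (np.int64(283), np.int64(304), 14) 153 (np.int64(282), np.int64(304), 15) 154 (np.int64(280), np.int64(307), 20) 155 (np.int64(279), np.int64(309), 19) 156 (np.int64(277), np.int64(304), 20) 157 (np.int64(276), np.int64(303), 19) 158 (np.int64(274), np.int64(302), 21) 159 (np.int64(273), np.int64(301), 21) 160 (np.int64(271), np.int64(300), 21) 161 (np.int64(270), np.int64(290), 21) 162 (np.int64(268), np.int64(290), 23) 163 (np.int64(266), np.int64(290), 25) 164 (np.int64(264), np.int64(290), 27) 165 (np.int64(263), np.int64(290), 28) 166 (np.int64(260), np.int64(290), 30) 167 (np.int64(260), np.int64(290), 31) 168 (np.int64(258), np.int64(289), 32) 169 (np.int64(257), np.int64(288), 32) 170 (np.int64(256), np.int64(287), 32) 171 (np.int64(256), np.int64(285), 30) 172 (np.int64(257), np.int64(284), 28) 173 (np.int64(257), np.int64(283), 27) 174 (np.int64(257), np.int64(282), 26) 175 (np.int64(258), np.int64(280), 23) 176 (np.int64(267), np.int64(279), 13) 177 (np.int64(272), np.int64(278), 7) 178 None 179 None 
(267, 218) 264.5
(263, 207) 263.0
(289, 210) 289.0
(275, 197) 274.0
(299, 200) 298.0
(295, 191) 295.0
265.34 263.23 288.98 274.37 298.89 295.12
```

>>> step_arm(
  commands=[
    {"xyz": [40,0.5,1.5],"turn": [0,0,0.001],"grip": 45},
    {"xyz": [75,0.5,1.5],"turn": [0,0,0.001],"grip": 45},
    {"xyz": [86,0.5,1.5],"turn": [0,0,0.001],"grip": 45},
    {"xyz": [86,0.5,1.5],"turn": [0,0,0.001],"grip": 45},
    {"xyz": [86,0.5,1.5],"turn": [0,0,0.001],"grip": 45},
  ],
)

```text
t: 14.48
tool_pos: [0.5479, -0.0144, 0.2026]
orientation: [1.357, 1.105, -1.353]
force: [0.6, -0.2, -1.1]
opening: 0.0535
```

Run:
```python
from h import *
plan([.5466,-.0135,.09],-11.53)
def fr(c,yaw,p): a=np.radians(yaw); return [c[0]+np.cos(a)*p[0]-np.sin(a)*p[1],c[1]+np.sin(a)*p[0]+np.cos(a)*p[1],p[2]]
b=read_camera("side")[:,:,::-1].copy();a=read_camera("top")[:,:,::-1].copy(); cv2.imwrite("pics/s8.png",b); cv2.imwrite("pics/t8.png",a)
s=telemetry.read_state()["tool_pos"]; z=s[2]-.084-.003+.016
print("left hole",proj("top",fr(s,-11.53,(0,.07,z))),"right end",[proj("top",fr(s,-11.53,(x,-.105,z))).round(1) for x in(.027,-.027)],"left end",[proj("top",fr(s,-11.53,(x,.105,z))).round(1) for x in(.027,-.027)])
print("left pin",proj("top",fr((.5461,-.0135),-11.53,(0,.1125,.1))),"right pin",proj("top",fr((.5461,-.0135),-11.53,(0,-.1125,.1))))
cv2.imwrite("pics/c8.png",np.hstack([cv2.resize(b[165:235,250:310],None,fx=7,fy=7,interpolation=2),cv2.resize(a[185:255,215:330],None,fx=3.3,fy=7,interpolation=2)]))
```

```text
xyz [28.6 -1.5 -0.6] turn [ 0.0001 -0.0003 -0.0035] now [ 0.5479 -0.0144  0.2026] t 14.47 q6 0.08 F [ 0.58 -0.22 -1.12] open 0.053503774569783176
left hole [239.83741502 206.36117213] right end [array([314.5, 210. ]), array([310.2, 232.3])] left end [array([227.9, 192.5]), array([222.9, 214.5])]
left pin [223.48358124 205.61131118] right pin [313.84812381 223.99713   ]
```

View pics/c8.png

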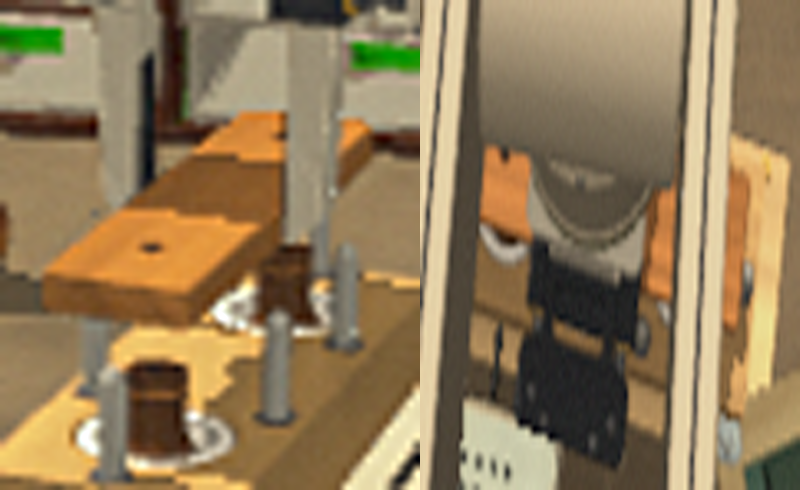

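Side view: the plank is level, above all the pins. Top view: its right end is near (315,209) and (311,231), with the right pin at about (314,224), as predicted. I'll let it settle and measure the end by mask.

>>> step_arm(
  commands=[
    {"xyz": [0,0,0],"turn": [0,0,0],"grip": 45},
    {"xyz": [0,0,0],"turn": [0,0,0],"grip": 45},
  ],
)

```text
t: 14.82
tool_pos: [0.5471, -0.0144, 0.2011]
orientation: [1.356, 1.106, -1.355]
force: [0.3, -0.3, -2.2]
opening: 0.0534
```

Run:
```python
from h import *
plan([.5466,-.0135,.09],-11.53)
def fr(c,yaw,p): a=np.radians(yaw); return [c[0]+np.cos(a)*p[0]-np.sin(a)*p[1],c[1]+np.sin(a)*p[0]+np.cos(a)*p[1],p[2]]
a=read_camera("top")[:,:,::-1].copy(); h=cv2.cvtColor(a,cv2.COLOR_BGR2HSV); cv2.imwrite("pics/t9.png",a)
s=telemetry.read_state()["tool_pos"]; z=s[2]-.084-.003+.016
print("pred right end",[proj("top",fr(s,-11.53,(x,-.105,z))).round(2) for x in(.027,-.027)])
for v in(212,214,217,220,222,227,229): print(v,"S",h[v,304:322,1],"H",h[v,304:322,0], "V",h[v,304:322,2])
# edges along x: columns
for u in(300,304,307): print(u,"V",h[200:240,u,2],"S",h[200:240,u,1])
for u in(300,304,307): 
  print(u,[np.interp(u,*zip(*sorted([tuple(proj("top",fr(s,-11.53,(x,y,zz)))for y in(-.105,-.05)]))) for x,zz in((.027,z),(-.027,z))])
```

```text
File "<stdin>", line 11
    print(u,[np.interp(u,*zip(*sorted([tuple(proj("top",fr(s,-11.53,(x,y,zz)))for y in(-.105,-.05)]))) for x,zz in((.027,z),(-.027,z))])
                                                                                                  ^
SyntaxError: closing parenthesis ']' does not match opening parenthesis '('
```

Run:
```python
from h import *
plan([.5466,-.0135,.09],-11.53)
def fr(c,yaw,p): a=np.radians(yaw); return [c[0]+np.cos(a)*p[0]-np.sin(a)*p[1],c[1]+np.sin(a)*p[0]+np.cos(a)*p[1],p[2]]
a=read_camera("top")[:,:,::-1].copy(); h=cv2.cvtColor(a,cv2.COLOR_BGR2HSV); cv2.imwrite("pics/t9.png",a)
s=telemetry.read_state()["tool_pos"]; z=s[2]-.084-.003+.016
P=lambda x,y:proj("top",fr(s,-11.53,(x,y,z)))
for v in(212,215,218,221,224,227,229):
    A,B=P(.027,-.105),P(-.027,-.105); print(v,"pred",(A[0]+(B[0]-A[0])*(v-A[1])/(B[1]-A[1])).round(2),"from306 S",h[v,306:320,1],"V",h[v,306:320,2])
for u in(300,304,307):
    e=[]
    for x in(.027,-.027):
        A,B=P(x,-.105),P(x,-.05); e.append((A[1]+(B[1]-A[1])*(u-A[0])/(B[0]-A[0])).round(2))
    print(u,"pred",e,"\n from202",h[202:214,u,2],h[202:214,u,1],"\n from222",h[222:236,u,2],h[222:236,u,1])
```

```text
xyz [27.1 -0.7 -0.8] turn [ 0.     -0.0001 -0.0014] now [ 0.5471 -0.0144  0.2011] t 14.82 q6 0.08 F [ 0.31 -0.3  -2.17] open 0.053353206850388885
212 pred 314.16 from306 S [ 67  58 110 176 171 170 166 168 166 143 133 134 136 122] V [229 214 194 188 191 189 190 191 169 216 230 229 229 230]
215 pred 313.58 from306 S [ 68  82 142 175 173 172 166 173 149 139 137 135 127 119] V [229 187 174 184 183 184 184 186 178 215 229 229 231 233]
218 pred 313.0 from306 S [ 67 104 172 171 173 171 171 161 142 136 139 133 121 117] V [224 187 184 195 192 194 194 171 208 225 222 222 231 236]
221 pred 312.42 from306 S [ 68 121 173 171 170 171 174 147 139 138 138 126 114 113] V [216 192 196 203 198 201 192 201 220 223 222 229 235 234]
224 pred 311.84 from306 S [ 81 148 174 170 172 174 142  45  36  46 123 123 117 118] V [198 193 204 202 200 201 147 130 163 145 193 230 231 230]
227 pred 311.26 from306 S [ 94 165 174 170 170 169 120   4  22 128 121 109 104 106] V [176 173 191 191 205 181 106  61  59 167 229 236 237 236]
229 pred 310.87 from306 S [111 174 170 172 170 164 139 132 141 140 108  96  98 100] V [188 192 207 203 206 162 125 124 185 221 232 238 236 236]
300 pred [np.float64(207.54), np.float64(230.65)] 
 from202 [234 234 235 235 236 223 215 214 198 188 175 168] [66 68 67 68 67 72 70 71 70 71 67 68] 
 from222 [ 89  91  79 102 115 142 154 152 183 197 200 203 201 207] [37 39 36 45 53 63 65 62 67 72 70 69 71 71]
304 pred [np.float64(208.35), np.float64(231.47)] 
 from202 [232 233 233 232 231 232 230 229 229 228 229 230] [68 67 67 68 68 68 68 68 69 69 68 65] 
 from222 [228 228 230 229 228 229 229 230 230 231 229 232 232 231] [68 67 65 67 66 68 66 67 65 66 67 67 67 67]
307 pred [np.float64(208.96), np.float64(232.08)] 
 from202 [232 231 229 228 226 225 225 222 217 217 214 204] [67 67 69 67 68 69 69 68 73 69 58 74] 
 from222 [198 191 193 195 188 173 187 192 207 170 108 120 129 137] [124 142 148 153 159 165 168 174 174 174 170 142 142 138]
```

Right end: edge 313.3 against 313.0 predicted, so within 0.4 mm. Across, the top view says about 1 mm too far +x and the side view says the opposite, so I aim for the middle. I'll go down into the pins in stages, watching lateral force.

>>> step_arm(
  commands=[
    {"xyz": [2,-1.2,-0.8],"turn": [0,0,0],"grip": 45},
    {"xyz": [6,-1.2,-0.8],"turn": [0,0,0],"grip": 45},
    {"xyz": [10,-1.2,-0.8],"turn": [0,0,0],"grip": 45},
    {"xyz": [14,-1.2,-0.8],"turn": [0,0,0],"grip": 45},
    {"xyz": [14,-1.2,-0.8],"turn": [0,0,0],"grip": 45},
  ],
)

```text
t: 15.5
tool_pos: [0.5455, -0.0134, 0.186]
orientation: [1.356, 1.107, -1.356]
force: [0.5, -0.4, -3.0]
opening: 0.0541
```

>>> step_arm(
  commands=[
    {"xyz": [3,0,0],"turn": [0,0,0],"grip": 45},
    {"xyz": [5,0,0],"turn": [0,0,0],"grip": 45},
    {"xyz": [5,0,0],"turn": [0,0,0],"grip": 45},
    {"xyz": [5,0,0],"turn": [0,0,0],"grip": 45},
  ],
)

```text
t: 16.0
tool_pos: [0.5459, -0.0134, 0.1817]
orientation: [1.356, 1.107, -1.355]
force: [-0.2, 0.3, -1.2]
opening: 0.0539
```

>>> step_arm(
  commands=[
    {"xyz": [3,0,0],"turn": [0,0,0],"grip": 45},
    {"xyz": [5,0,0],"turn": [0,0,0],"grip": 45},
    {"xyz": [5,0,0],"turn": [0,0,0],"grip": 45},
    {"xyz": [5,0,0],"turn": [0,0,0],"grip": 45},
  ],
)

```text
t: 16.5
tool_pos: [0.5459, -0.0134, 0.1766]
orientation: [1.356, 1.107, -1.355]
force: [1.0, 0.7, -2.0]
opening: 0.0538
```

>>> step_arm(
  commands=[
    {"xyz": [1,0,0],"turn": [0,0,0],"grip": 45},
    {"xyz": [1.7,0,0],"turn": [0,0,0],"grip": 45},
    {"xyz": [1.7,0,0],"turn": [0,0,0],"grip": 45},
    {"xyz": [1.7,0,0],"turn": [0,0,0],"grip": 45},
  ],
)

```text
t: 17.0
tool_pos: [0.5459, -0.0134, 0.175]
orientation: [1.356, 1.107, -1.355]
force: [-0.2, 0.3, -0.5]
opening: 0.0536
```

>>> step_arm(
  commands=[
    {"xyz": [0.6,0,0],"turn": [0,0,0],"grip": 45},
    {"xyz": [0.8,0,0],"turn": [0,0,0],"grip": 45},
    {"xyz": [0.8,0,0],"turn": [0,0,0],"grip": 45},
  ],
)

```text
t: 17.38
tool_pos: [0.546, -0.0134, 0.1744]
orientation: [1.356, 1.106, -1.355]
force: [-1.7, -0.3, 1.9]
opening: 0.0536
```

The plank rests on both stems (force from -2 to +1.9 N). I'll release, rise and close the fingers to press with the tips.

>>> step_arm(
  commands=[
    {"xyz": [0,0,0],"turn": [0,0,0],"grip": 56},
    {"xyz": [0,0,0],"turn": [0,0,0],"grip": 64},
    {"xyz": [0,0,0],"turn": [0,0,0],"grip": 70},
    {"xyz": [-8,0,0],"turn": [0,0,0],"grip": 70},
    {"xyz": [-30,0,0],"turn": [0,0,0],"grip": 70},
    {"xyz": [-60,0,0],"turn": [0,0,0],"grip": 70},
    {"xyz": [-70,0,0],"turn": [0,0,0],"grip": 40},
    {"xyz": [-70,0,0],"turn": [0,0,0],"grip": 0},
    {"xyz": [-70,0,0],"turn": [0,0,0],"grip": 0},
    {"xyz": [-70,0,0],"turn": [0,0,0],"grip": 0},
    {"xyz": [-70,0,0],"turn": [0,0,0],"grip": 0},
  ],
)

```text
t: 18.75
tool_pos: [0.5455, -0.0134, 0.2433]
orientation: [1.356, 1.108, -1.356]
force: [0.2, 0.2, -0.7]
opening: 0.0248
```

Run:
```python
from h import *
plan([.5461,-.0135,.106],-11.53)
b=read_camera("side")[:,:,::-1].copy();a=read_camera("top")[:,:,::-1].copy(); cv2.imwrite("pics/s10.png",b); cv2.imwrite("pics/t10.png",a)
cv2.imwrite("pics/c10.png",np.hstack([cv2.resize(b[165:235,250:310],None,fx=7,fy=7,interpolation=2),cv2.resize(a[180:260,210:330],None,fx=3.1,fy=490/80,interpolation=2)]))
```

```text
xyz [53.3  0.7  0. ] turn [0.     0.0001 0.0007] now [ 0.5455 -0.0134  0.2433] t 18.75 q6 0.08 F [ 0.22  0.16 -0.69] open 0.024777939636167336
```

View pics/c10.png

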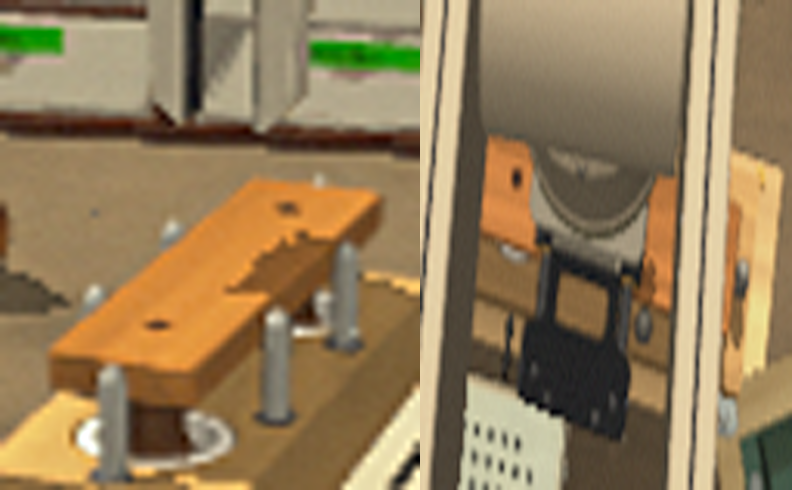

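The plank lies between all six pins, flat on both stems: pin tips stand along its edges, and the underside is clear of the block. Now I close fully and press at the middle.

>>> step_arm(
  commands=[
    {"xyz": [10,0.5,0],"turn": [0,0,0],"grip": 0},
    {"xyz": [20,0.5,0],"turn": [0,0,0],"grip": 0},
    {"xyz": [35,0.5,0],"turn": [0,0,0],"grip": 0},
    {"xyz": [45,0.5,0],"turn": [0,0,0],"grip": 0},
    {"xyz": [50,0.5,0],"turn": [0,0,0],"grip": 0},
    {"xyz": [51,0.5,0],"turn": [0,0,0],"grip": 0},
    {"xyz": [51,0.5,0],"turn": [0,0,0],"grip": 0},
    {"xyz": [51,0.5,0],"turn": [0,0,0],"grip": 0},
  ],
)

```text
t: 19.85
tool_pos: [0.5467, -0.0135, 0.1938]
orientation: [1.357, 1.106, -1.355]
force: [0.4, 0.4, -0.4]
opening: 0.0007
```

>>> step_arm(
  commands=[
    {"xyz": [1,0,0],"turn": [0,0,0],"grip": 0},
    {"xyz": [2,0,0],"turn": [0,0,0],"grip": 0},
    {"xyz": [3,0,0],"turn": [0,0,0],"grip": 0},
    {"xyz": [4,0,0],"turn": [0,0,0],"grip": 0},
    {"xyz": [5,0,0],"turn": [0,0,0],"grip": 0},
    {"xyz": [5,0,0],"turn": [0,0,0],"grip": 0},
    {"xyz": [5,0,0],"turn": [0,0,0],"grip": 0},
  ],
)

```text
t: 20.72
tool_pos: [0.5464, -0.0135, 0.1883]
orientation: [1.356, 1.107, -1.355]
force: [0.7, 0.5, 2.2]
opening: 0.0008
```

>>> step_arm(
  commands=[
    {"xyz": [1,0,0],"turn": [0,0,0],"grip": 0},
    {"xyz": [2,0,0],"turn": [0,0,0],"grip": 0},
    {"xyz": [3,0,0],"turn": [0,0,0],"grip": 0},
    {"xyz": [4,0,0],"turn": [0,0,0],"grip": 0},
    {"xyz": [4,0,0],"turn": [0,0,0],"grip": 0},
    {"xyz": [4,0,0],"turn": [0,0,0],"grip": 0},
    {"xyz": [4,0,0],"turn": [0,0,0],"grip": 0},
  ],
)

```text
t: 21.6
tool_pos: [0.5467, -0.0135, 0.1846]
orientation: [1.357, 1.106, -1.355]
force: [-0.4, -0.8, 5.5]
opening: 0.0005
```

>>> step_arm(
  commands=[
    {"xyz": [1,0,0],"turn": [0,0,0],"grip": 0},
    {"xyz": [2,0,0],"turn": [0,0,0],"grip": 0},
    {"xyz": [3,0,0],"turn": [0,0,0],"grip": 0},
    {"xyz": [3,0,0],"turn": [0,0,0],"grip": 0},
    {"xyz": [3,0,0],"turn": [0,0,0],"grip": 0},
    {"xyz": [3,0,0],"turn": [0,0,0],"grip": 0},
  ],
)

```text
t: 22.35
tool_pos: [0.547, -0.0136, 0.1823]
orientation: [1.357, 1.105, -1.354]
force: [-1.3, -0.3, 8.3]
opening: -0.0001
```

Run:
```python
from h import *
F=[]
for i in range(4):
    b=read_camera("side")[:,:,::-1].copy(); s=telemetry.read_state(); F.append(s["force"])
print(np.array(F).round(2),s["tool_pos"].round(4),s["wrist_torque"].round(3),s["t"])
cv2.imwrite("pics/s11.png",b)
```

```text
[[-1.47  0.38  8.23]
 [ 0.22  1.28  7.97]
 [-1.77 -0.4   7.57]
 [-1.22 -0.54  8.14]] [ 0.547  -0.0136  0.1822] [-0.015  0.207 -0.016] 22.55
```

>>> step_arm(
  commands=[
    {"xyz": [1,0,0],"turn": [0,0,0],"grip": 0},
    {"xyz": [1.7,0,0],"turn": [0,0,0],"grip": 0},
    {"xyz": [1.7,0,0],"turn": [0,0,0],"grip": 0},
    {"xyz": [1.7,0,0],"turn": [0,0,0],"grip": 0},
    {"xyz": [1.7,0,0],"turn": [0,0,0],"grip": 0},
    {"xyz": [1.7,0,0],"turn": [0,0,0],"grip": 0},
  ],
)

```text
t: 23.3
tool_pos: [0.5472, -0.0136, 0.1808]
orientation: [1.357, 1.105, -1.354]
force: [-1.4, 0.5, 9.9]
opening: 0.0007
```

Run:
```python
from h import *
F=[]
for i in range(8):
    b=read_camera("side")[:,:,::-1].copy(); s=telemetry.read_state(); F.append(s["force"])
a=read_camera("top")[:,:,::-1].copy()
print(np.mean(F,0).round(2),np.std(F,0).round(2),s["tool_pos"].round(4),s["t"])
cv2.imwrite("pics/c12.png",np.hstack([cv2.resize(b[165:235,250:310],None,fx=7,fy=7,interpolation=2),cv2.resize(a[180:260,210:330],None,fx=3.1,fy=490/80,interpolation=2)]))
```

```text
[-1.49 -0.12 10.34] [0.42 0.5  0.42] [ 0.5472 -0.0136  0.1808] 23.7
```

View pics/c12.png

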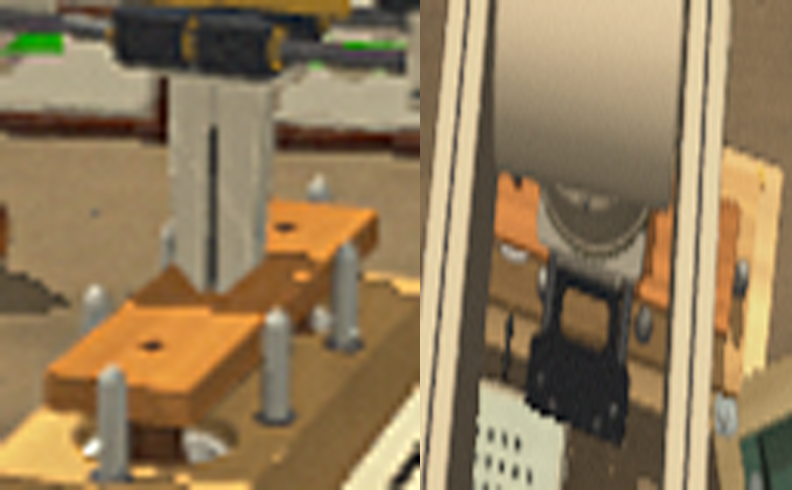

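The plank is pressed level between the pins, the rims have sunk, and the force is steady at 10.3 N with about 7 mm of sink. Handing in.

```bash
python3 -c "
from plant import robot
print(robot.close_job())"
```

```text
the job is handed in; nothing more can be done
None
```

I handed the job in at about 23.7 s with the drawer front held pressed. The loose knob stands in the right cup, let go only after the floor pushed back. The drawer front lies between the six pins on both stems, held down at its middle by the closed fingertips.

**Last checks:**
- **Force:** the press averaged 10.3 N with about 0.4 N of noise. The reading before contact was about -0.4 N, so the true push may be nearer 10.7 N.
- **Sink:** judged by fingertip height, both cups are down about 7 mm of their 14 mm travel. I had no direct reading of either cup.
- **Level:** the last pictures show the front level between the pins.
- **Other things:** I never moved the arm near the wax tin, cork block, glue bottle or look-alikes. I took no last picture of them.

**What disagreed or needed mending:**
- **First grip:** my first grip on the drawer front was shallow and 4.5 mm off centre. I reopened and gripped again before lifting.
- **Side position:** the two cameras disagreed by 1 to 2 mm across the front, so I lowered it midway. It went between the pins without noticeable side force.
- **Drift under load:** the tool moved about 1 mm in +x while pressing, with about 1.5 N of side force.

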